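# Feed one corner wedge and lay it along the oak moulding

## Task

Press the plunger of the wedge magazine all the way down once and let it spring back, so that a single wooden wedge comes out onto the bench. Then, with the fingertips and without picking the wedge up, push it aside along the bench into the inside of the oak moulding corner until its long side lies against the leg that runs beside the magazine's outlet. Leave the other wedges in the magazine, do not disturb the weight, the glass cutter or the hammer, and finish with the hand clear.

Things in the scene. Friction and masses are not known exactly. Their poses are not given: they have to be found in the camera images.
- magazine: black steel wedge magazine, fixed, 136 mm long (its x -105 to +31), 52 wide, 84 over its low feet. Origin on the bench under the stack; +x is out of the outlet, away from the robot within 0.3 rad. Open-topped well 56 mm high, plunger housing behind it 70 mm high (x -105 to -27). Outlet: slot at bench level at x = +31. The fed wedge stops on the bench centred at about x = +65 to +95 mm, y near 0
- plunger_top (a point): centre of the flat top of the plunger's round steel head (32 mm across, 12 mm thick), 117 mm above the bench when up, at x = -62 mm, y = 0 in the magazine's frame; it moves with the plunger, straight down
- plunger (a joint): travel of the plunger: 0 up, 0.030 m fully down at its stop; a spring brings it back up. About 3 N to start, 9 N fully down. The feed slide moves 2.4 times as far, so a fast press throws the wedge farther; the wedge clears the outlet only near the end of the travel. As the plunger comes up the next wedge drops into place
- wedge_1: the bottom wedge of four, the one to be fed: light beech, 50 mm long, 12 mm thick, 36 mm wide at the wide end tapering to 25 mm at the narrow end, 12 to 21 g. Its origin is the centre of its underside, its x axis runs along its length towards the narrow end; in the magazine its axes are those of the magazine. It slides freely
- wedge_2: a beech corner wedge like wedge_1, second from the bottom in the stack in the magazine; its origin is the centre of its underside, 12 mm above the bench at the start. It comes down 12 mm once the wedge at the bottom has gone, and must otherwise stay in the magazine.
- wedge_3: a beech corner wedge like wedge_1, third from the bottom in the stack in the magazine; its origin is the centre of its underside, 24 mm above the bench at the start. It comes down 12 mm once the wedge at the bottom has gone, and must otherwise stay in the magazine.
- wedge_4: a beech corner wedge like wedge_1, on top in the stack in the magazine; its origin is the centre of its underside, 36 mm above the bench at the start. It comes down 12 mm once the wedge at the bottom has gone, and must otherwise stay in the magazine.
- oak_corner: mitred corner of oak moulding, fixed, on the +y side of the outlet: two legs 42 mm wide, 16 high at the inside edge, 27 along the outside. Origin on the bench in the inside angle. Leg beside the outlet: inside face at y = 0, x -130 to 0 mm (oak at +y). Other leg: inside face at x = 0, y -130 to 0 (oak at +x). Axes within 0.12 rad of the magazine's; origin there at x 130 to 155, y 100 to 130
- lead_weight: loose round lead weight wrapped in tin, 56 mm across and 54 mm high with a small stub on top, 1 kg, on the -y side of the magazine; origin at the centre of its underside; leave it alone
- glass_cutter: loose glass cutter lying on the bench on the -y side of the magazine, dark wooden handle and brass head, 139 mm long along its x, 13 mm thick; origin on the bench about its middle; leave it alone
- tack_hammer: loose hammer lying on the bench on the +y side beyond the oak corner, 220 mm long along its x, handle to its -x; leave it alone
Mind the look-alikes: they are no part of the job. There is more than one size of the magazine; the job needs the largest.

How it is judged:
On the way, in this order (a step that is already met when the one before it is completed fails the run):
1. the plunger is pressed fully down (value of joint plunger above 0.026 m), for 0.05 s.
2. the wedge lies clear of the outlet and the plunger is back up (x of wedge_1 in the frame of magazine above 0.055 m and value of joint plunger below 0.005 m), for 0.1 s.
At the end, for the whole second after the job is handed in: wedge_1 lies flat and at rest on the bench inside the oak corner, its length within 20 degrees of the leg beside the outlet and its centre no more than 26 mm from that leg's inside face (some 10 mm of gap at most), alongside the leg; the plunger is up; the other three wedges are in the magazine (y of wedge_1 in the frame of oak_corner between -0.026 and 0 m and x of wedge_1 in the frame of oak_corner between -0.13 and -0.01 m and angle between the x axis of wedge_1 and the x axis of oak_corner, either way round below 0.35 rad and height (world z) of wedge_1 below 0.005 m and angle between wedge_1's own z axis and vertical below 0.1 rad and linear speed of wedge_1 below 0.02 m/s and value of joint plunger below 0.005 m and distance of each of wedge_2, wedge_3, wedge_4 from where it was at the start of the episode below 0.02 m); the robot touches nothing.
It fails at once if the fed wedge is lifted off the bench (by over 12 mm) (height (world z) of wedge_1 above 0.012 m).
It fails at once if another wedge is fed or taken out (moved over 22 mm) (distance of any of wedge_2, wedge_3, wedge_4 from where it was at the start of the episode above 0.022 m).
It fails at once if the weight, the glass cutter or the hammer is disturbed (moved over 15 mm) (distance of any of lead_weight, glass_cutter, tack_hammer from where it was at the start of the episode above 0.015 m).
It also fails if it takes over 51 s, if anything falls off the work surface, if the arm or the gripper's body presses on something with over 40 N, if the wrist force passes 120 N, or if a joint passes its speed limit or range.

## Robot

A 7-joint arm with a two-finger parallel gripper is mounted at the origin on the work surface. World frame = base frame: x ahead of the robot, y to its left, z up, the work surface at z = 0. Lengths are in m, angles in rad, forces in N, time in s.
With the tool pointing down it reaches from about 0.425 to 0.925 m from the base axis. Payload 6.8 kg.
Tool frame: the origin (TCP) lies on the mounting face of the last link; the fingertips stand 173 mm ahead of it and the grasp point (between the pads) lies 155 mm ahead of it; z points along the fingers, y is the line along which they close (so a half turn about z gives the same grasp; the last joint's range is limited). The gripper opens to 85 mm and grips with 20 to 120 N. Pads are 22 mm wide; open, the fingers measure 114 mm over their backs; the gripper's body (76 mm by 85 mm) begins 54 mm behind the grasp point. The pads swing forward as they close: fully open they stand 13 mm farther back than shut.
Start: joints at [1.219, 0.477, 0.022, 1.555, -0.011, 1.109, -0.083], TCP at [0.163, -0.655, 0.405] pointing down, gripper open.
Joint ranges: [-2.96, 2.96], [-0.34, 2.1], [-1.41, 1.46], [0.24, 2.44], [-1.37, 4.51], [0.17, 1.92], [-2.96, 2.96]. Speed limits (rad/s): [2.39, 2.39, 3.14, 3.14, 3.14, 3.14, 3.14].

## Interface

Orientations are given as a unit quaternion [w, x, y, z].
In Python, from station import bot gives the robot as it stands. The module is installed in compiled form; this text tells all that it offers.
- The arm moves only by the shell command python3 -m pendant 'ROWS' [FORCE]. ROWS is JSON, a list of rows, each a list of 5 numbers: the finger opening in m, from 0 to 0.0854, then the shift along the tool's x, y, z in m, then the turn about the tool's z in degrees. In form: [[jaw, x, y, z, yaw], ...]. A call has 1 to 12 rows; each row shifts and turns the commanded pose from where the row before left it, along the tool's axes as they then stand; what a row does not reach is not made up. A row lasts 1/12 s, in which the tool goes at most 41.7 mm and 7.16 degrees, less where a joint would pass 70% of its speed; a pose out of reach is approached as far as the arm can. A call with a gripper value outside its range is refused whole. The fingers move at their own pace and stop on an object; FORCE is the grip in N (left out, the last holds). Time passes only in rows, so rows that do not move let the fingers close. It gives the time, the measured TCP pose, the force, the opening and the grip force at its end, in the units of the state.
- bot.get_obs(): the state, without advancing time (a new reading comes with each control period).
- bot.read_camera(name): name is "side" or "top"; returns (picture, depth): 420x560x3 uint8, blue, green, red; 420x560 float32, m along the optical axis (not along the pixel's ray), 0 where there is no reading.
- bot.camera_model(name): a dict with "intrinsics" (3x3 intrinsics, pixels), "R" (3x3) and "t" (3): a world point X has camera coordinates R X + t. Camera axes: x right, y down, z forward; pixel columns grow to the right and rows downward; lengths in m; the calibration is good to about 2 mm. A picture is of the moment at which its call begins. camera_model takes no time and is no camera call.
- bot.hand_in(): hands the job in; it is judged then, once.
Trained networks look in the newest picture that a camera, given by its name, has taken for a name from the list of things; names that differ only in an ending like _2 or _b are one class to them, and where a whole thing is asked for, a point or a joint stands for the part that bears it (a point fixed in the world has none). Each returns a list of dicts, best first, with "score" (0 to 1); they miss things now and then, are a little off and sometimes report something else, mostly with a low value. They report only what shows in the picture. A call takes as long as a camera call. They do not tell look-alikes from the thing itself.
- bot.boxes_of(name, camera): "at" ([column, row] in pixels, amid what is visible of it).
- bot.trace(name, camera): "mask" (420x560 bool, what is visible of it) and "at" ([column, row] in pixels, amid what is visible of it).
- bot.pinpoint(name, camera): "at" ([column, row] in pixels: a listed point, or the origin of a listed thing).
The state is a dict: "t": time; "q": joint angles; "joint_vel": joint speeds; "joint_torque": joint torques, N m; "eef_pos": TCP position; "tool_rot": TCP orientation; "contact_force": force on the tool from outside, world axes, zero at the start; "torque": the same for the moment, N m; "gripper_width": opening from 0.0 (shut) to 1.0 (fully open); "grasp_force": force on a finger pad.
Only numpy, scipy, OpenCV 4.12 (cv2) and the standard library are available. Lean on these libraries where they do the work, as an engineer would, in place of code of your own. Each camera call takes 0.05 s, during which the arm holds its last target. There are 200 camera calls.

## Working session

There is one attempt and no reset: what is moved stays moved. The work goes in short steps, Python scripts to look and compute and a shell command to move; the robot and the scene stay as the last step left them, time stands still between calls to the robot, and variables do not carry over. Pictures are saved under pics/ and viewed, at most 10 in all, crops included, and the job is handed in when it is done.

```bash
mkdir -p pics
cat > h.py <<'E'
import numpy as np, cv2
from station import bot
def world(cam,uv,depth=None,z=None):
    m=bot.camera_model(cam);K=np.array(m["intrinsics"]);R=np.array(m["R"]);t=np.array(m["t"])
    r=np.linalg.inv(K)@np.array([uv[0],uv[1],1.]);c=-R.T@t;d=R.T@r
    s=depth if depth is not None else (z-c[2])/d[2]
    return c+s*d
E
python3 - <<'E'
from h import *
P={}
for c in("top","side"):
    im,d=bot.read_camera(c);cv2.imwrite(f"pics/{c}0.png",im);np.save(f"pics/{c}0.npy",d)
    for n in("magazine","plunger_top","oak_corner","lead_weight","glass_cutter","tack_hammer"):
        for r in bot.pinpoint(n,c)[:4]:
            u,v=r["at"]; dd=d[min(int(v),419),min(int(u),559)]
            print(c,n,round(r["score"],2),np.round(r["at"]),"z0",world(c,r["at"],z=0.117 if n=="plunger_top" else 0).round(3),"dep",world(c,r["at"],depth=dd).round(3))
o=bot.get_obs();print(o["t"],o["eef_pos"],o["tool_rot"],o["contact_force"])
E
```

```text
top magazine 0.91 [257. 243.] z0 [0.507 0.058 0.   ] dep [0.507 0.058 0.001]
top magazine 0.63 [322. 230.] z0 [ 0.541 -0.094  0.   ] dep [ 0.538 -0.09   0.048]
top magazine 0.61 [393. 296.] z0 [ 0.389 -0.261  0.   ] dep [ 0.389 -0.26   0.003]
top plunger_top 0.52 [250. 268.] z0 [0.45  0.068 0.117] dep [0.45 0.07 0.09]
top plunger_top 0.49 [318. 250.] z0 [ 0.491 -0.077  0.117] dep [ 0.491 -0.077  0.116]
top oak_corner 0.7 [287. 162.] z0 [ 0.704 -0.01   0.   ] dep [ 0.701 -0.009  0.015]
top lead_weight 0.57 [376. 258.] z0 [ 0.477 -0.222  0.   ] dep [ 0.477 -0.213  0.047]
top glass_cutter 0.89 [402. 186.] z0 [ 0.65  -0.286  0.   ] dep [ 0.649 -0.284  0.009]
top tack_hammer 0.94 [138. 255.] z0 [0.475 0.338 0.   ] dep [0.475 0.338 0.002]
side magazine 0.86 [299. 222.] z0 [ 0.546 -0.086  0.   ] dep [ 0.54  -0.064  0.026]
side magazine 0.77 [365. 194.] z0 [ 0.394 -0.258  0.   ] dep [ 0.393 -0.243  0.014]
side magazine 0.66 [301. 264.] z0 [0.495 0.051 0.   ] dep [0.488 0.079 0.041]
side plunger_top 0.59 [321. 250.] z0 [0.443 0.08  0.117] dep [0.447 0.057 0.088]
side plunger_top 0.49 [322. 199.] z0 [ 0.487 -0.08   0.117] dep [ 0.488 -0.081  0.116]
side lead_weight 0.89 [330. 198.] z0 [ 0.488 -0.207  0.   ] dep [ 0.485 -0.191  0.016]
side tack_hammer 0.97 [266. 377.] z0 [0.475 0.352 0.   ] dep [0.471 0.359 0.021]
0.7 [ 0.16294798 -0.6550297   0.40473768] [1.50522826e-05 9.92579164e-01 1.21600173e-01 1.71333969e-05] [ 1.65360447 -0.65332627  0.08880005]
```

View pics/top0.png

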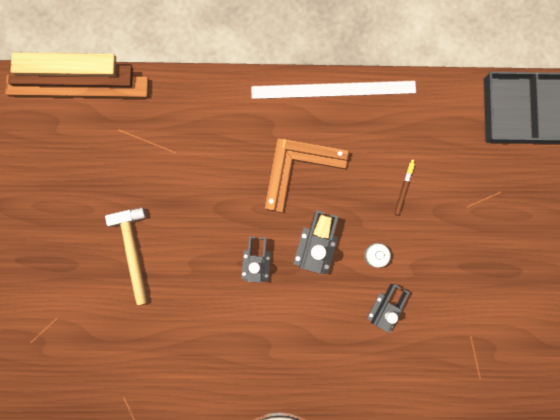

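View pics/side0.png

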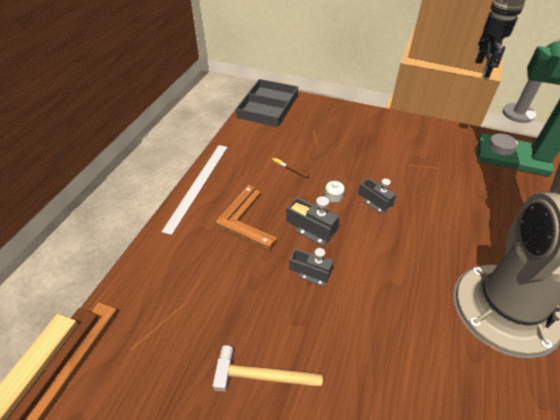

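The middle magazine, with its head near (318,252) in the top view, is the large one holding wedges. The oak corner's inside angle is near (287,160). The lead weight is at (378,255). Next I'll measure the yaws.

Run:
```python
from h import *
d=np.load("pics/top0.npy");im=cv2.imread("pics/top0.png")
vv,uu=np.mgrid[0:420,0:560]
m=bot.camera_model("top");K=np.array(m["intrinsics"]);R=np.array(m["R"]);t=np.array(m["t"])
ray=np.stack([uu,vv,np.ones_like(uu)],-1)@np.linalg.inv(K).T
W=(ray*d[...,None]-t)@R
def sel(x0,x1,y0,y1,z0,z1):
    k=(W[...,0]>x0)&(W[...,0]<x1)&(W[...,1]>y0)&(W[...,1]<y1)&(W[...,2]>z0)&(W[...,2]<z1);return W[k]
p=sel(.42,.62,-.15,-.02,.105,.13);print("head",p.mean(0),len(p))
p=sel(.42,.62,-.15,-.02,.04,.08)
r=cv2.minAreaRect(p[:,:2].astype(np.float32)*1000);print("body",r,cv2.boxPoints(r).round())
p=sel(.55,.8,-.2,.06,.008,.04)
print("oak n",len(p))
h,_=np.histogram(p[:,2],bins=[.008,.012,.016,.02,.024,.028,.032,.04]);print(h)
hull=cv2.convexHull(p[:,:2].astype(np.float32)*1000);ap=cv2.approxPolyDP(hull,8,True);print(ap[:,0].round())
big=cv2.resize(im[120:300,230:430],None,fx=4,fy=4,interpolation=cv2.INTER_CUBIC)[:600,:800];cv2.imwrite("pics/crop.png",big[:600])
```

```text
head [ 0.4856013  -0.07507738  0.11819456] 173
body ((510.17645263671875, -81.87818145751953), (52.164974212646484, 136.087890625), 75.07152557373047) [[ 438.  -90.]
 [ 569. -125.]
 [ 583.  -74.]
 [ 451.  -39.]]
oak n 2382
[ 64 294 520 213 626 609  56]
[[ 796.   31.]
 [ 559.   57.]
 [ 551. -114.]
 [ 586. -167.]
 [ 642. -196.]
 [ 792. -179.]]
```

View pics/crop.png

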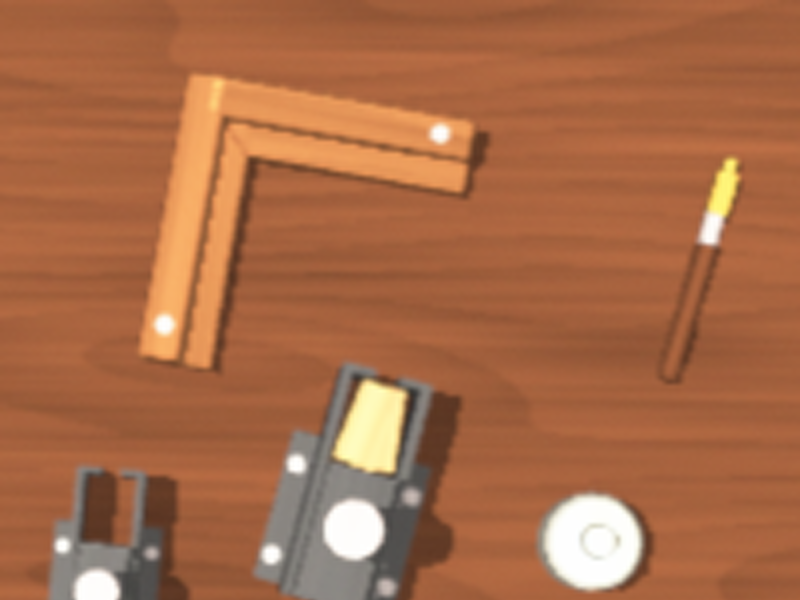

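```bash
python3 - <<'E'
from h import *
for z in(0.0,.016):
    A,B,C=[world("top",(230+x/4-.4,120+y/4-.4),z=z)[:2] for x,y in((214,368),(247,160),(465,192))]
    print(A,B,C,"angA",np.degrees(np.arctan2(*(B-A)[::-1])),"angC",np.degrees(np.arctan2(*(B-C)[::-1]))-90)
E
python3 -m pendant '[[0,0.0227,-0.0242,0,0],[0,0.0227,-0.0242,0,0],[0,0.0227,-0.0242,0,0],[0,0.0227,-0.0242,0,0],[0,0.0227,-0.0242,0,0],[0,0.0227,-0.0242,0,0],[0,0.0227,-0.0242,0,0],[0,0.0227,-0.0242,0,0],[0,0.0227,-0.0242,0,0],[0,0.0227,-0.0242,0,0]]' 60
python3 -m pendant '[[0,0.0227,-0.0242,0,0],[0,0.0227,-0.0242,0,0],[0,0.0227,-0.0242,0,0],[0,0.0227,-0.0242,0,0],[0,0.0227,-0.0242,0,0],[0,0.0227,-0.0242,0,0],[0,0.0227,-0.0242,0,0],[0,0.0227,-0.0242,0,0],[0,0.0227,-0.0242,0,0],[0,0.0227,-0.0242,0,0],[0,0,0,0,0],[0,0,0,0,0]]'
```

```text
[ 0.58311918 -0.00166711] [ 0.70929918 -0.01981112] [ 0.69174505 -0.15122299] angA -8.182738190631655 angC -7.608584729076853
[ 0.58154179 -0.00153775] [ 0.70608632 -0.01944659] [ 0.68875972 -0.14915518] angA -8.18273819063165 angC -7.608584729076867
t: 1.53
eef_pos: [0.3253, -0.3639, 0.405]
tool_rot: [0.0, 0.993, 0.122, 0.0]
contact_force: [0.7, 0.3, 0.3]
gripper_width: -0.004
grasp_force: 0.0
t: 2.53
eef_pos: [0.4874, -0.0739, 0.4049]
tool_rot: [-0.0, 0.992, 0.124, 0.0]
contact_force: [-0.4, -0.6, 0.6]
gripper_width: 0.001
grasp_force: 0.0
```

```bash
python3 -m pendant '[[0,0,0,0.01,-6.75],[0,0,0,0.01,-6.75],[0,0,0,0.01,-6.75],[0,0,0,0.01,-6.75],[0,0,0,0.01,-6.75],[0,0,0,0.01,-6.75],[0,0,0,0.01,-6.75],[0,0,0,0.01,-6.75],[0,0,0,0.01,-6.75],[0,0,0,0.01,-6.75],[0,0,0,0.005,-6.75],[0,0,0,0,0]]'
python3 -c "
from h import *
o=bot.get_obs();print(o['eef_pos'],o['tool_rot'],o['q'])"
```

```text
t: 3.53
eef_pos: [0.4857, -0.0775, 0.2985]
tool_rot: [-0.001, 0.717, 0.697, -0.001]
contact_force: [-0.2, 0.8, 0.6]
gripper_width: -0.004
grasp_force: 0.0
[ 0.48567142 -0.07748272  0.29850104] [-0.00082247  0.71741852  0.69664111 -0.00107596] [ 0.51447218  0.37675579 -0.57796201  2.05202082  0.28630261  0.79310039
 -0.26435207]
```

```bash
python3 -m pendant '[[0,0,0,0.006,0],[0,0,0,0.003,0],[0,0,0,0.003,0],[0,0,0,0.003,0],[0,0,0,0.003,0],[0,0,0,0.003,0],[0,0,0,0.003,0],[0,0,0,0.003,0],[0,0,0,0.003,0],[0,0,0,0.003,0],[0,0,0,0.003,0],[0,0,0,0.002,0]]'
python3 -m pendant '[[0,0,0,0.001,0],[0,0,0,0,0],[0,0,0,0,0]]'
```

```text
t: 4.53
eef_pos: [0.4867, -0.0764, 0.2621]
tool_rot: [0.001, 0.719, 0.695, -0.001]
contact_force: [-4.0, -2.7, 9.4]
gripper_width: -0.002
grasp_force: 4.6
t: 4.78
eef_pos: [0.4867, -0.0764, 0.2612]
tool_rot: [0.001, 0.719, 0.695, -0.001]
contact_force: [-3.1, -4.0, 8.0]
gripper_width: 0.001
grasp_force: 3.9
```

```bash
python3 -m pendant '[[0,0,0,0.001,0],[0,0,0,0.001,0],[0,0,0,0.001,0],[0,0,0,0,0],[0,0,0,0,0]]'
python3 -m pendant '[[0,0,0,-0.005,0],[0,0,0,-0.005,0],[0,0,0,-0.005,0],[0,0,0,-0.005,0],[0,0,0,-0.005,0],[0,0,0,-0.01,0],[0,0,0,-0.02,0],[0,0,0,-0.02,0],[0,0,0,0,0]]'
python3 - <<'E'
from h import *
for c in("top","side"):
    im,d=bot.read_camera(c);cv2.imwrite(f"pics/{c}1.png",im);np.save(f"pics/{c}1.npy",d)
    for r in bot.pinpoint("wedge_1",c)[:4]: print(c,round(r["score"],2),r["at"],world(c,r["at"],z=.0).round(4))
E
```

```text
t: 5.2
eef_pos: [0.4868, -0.0761, 0.2602]
tool_rot: [0.001, 0.719, 0.695, -0.001]
contact_force: [-9.8, -2.0, 32.4]
gripper_width: 0.001
grasp_force: 16.1
t: 5.95
eef_pos: [0.4881, -0.075, 0.3363]
tool_rot: [0.002, 0.718, 0.696, 0.002]
contact_force: [1.4, 0.4, -0.0]
gripper_width: -0.0
grasp_force: 0.0
top 0.55 [331.9, 199.7] [ 0.6134 -0.1179  0.    ]
side 0.53 [280.1, 207.1] [ 0.6149 -0.1204  0.    ]
side 0.48 [300.7, 217.6] [ 0.5461 -0.1021  0.    ]
```

View pics/side1.png

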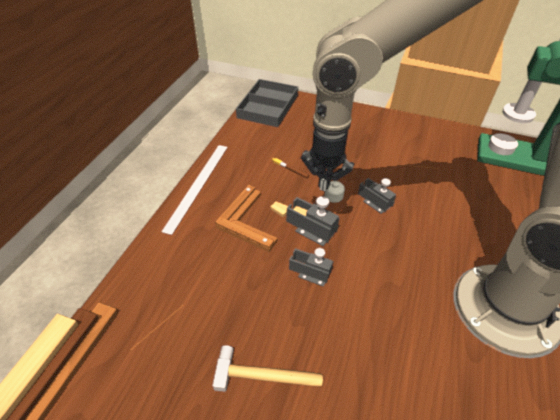

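```bash
python3 -m pendant '[[0.012,-0.0165,0.0253,0,0],[0.012,-0.0165,0.0253,0,0],[0.012,-0.0165,0.0253,0,0],[0.012,-0.0165,0.0253,0,0],[0.012,-0.0165,0.0253,0,0],[0.012,0,0,0,0],[0.012,0,0,0.03,0],[0.012,0,0,0.03,0],[0.012,0,0,0.03,0],[0.012,0,0,0.03,0],[0.012,0,0,0.015,0],[0.012,0,0,0,0]]'
python3 - <<'E'
from h import *
for c in("top","side"):
    im,d=bot.read_camera(c);cv2.imwrite(f"pics/{c}2.png",im)
    for r in bot.pinpoint("wedge_1",c)[:3]: print(c,round(r["score"],2),r["at"],world(c,r["at"],z=.0).round(4))
o=bot.get_obs();print(o["eef_pos"],o["tool_rot"],o["gripper_width"])
a=cv2.imread("pics/top2.png")[140:260,250:410];b=cv2.imread("pics/side2.png")[140:260,230:390]
cv2.imwrite("pics/c2.png",cv2.resize(np.hstack([a,b]),None,fx=2.5,fy=2.5,interpolation=cv2.INTER_CUBIC))
E
```

```text
t: 7.15
eef_pos: [0.6084, -0.1616, 0.1933]
tool_rot: [-0.003, 0.718, 0.696, -0.002]
contact_force: [-0.9, -0.5, 1.0]
gripper_width: 0.142
grasp_force: 0.0
top 0.6 [318.5, 228.6] [ 0.5438 -0.0863  0.    ]
top 0.5 [328.6, 196.9] [ 0.62 -0.11  0.  ]
side 0.59 [301.3, 216.5] [ 0.5458 -0.1067  0.    ]
side 0.52 [282.9, 208.3] [ 0.6057 -0.1187  0.    ]
[ 0.61150237 -0.16205839  0.19952036] [0.00113503 0.71798628 0.69605577 0.00088273] 0.14310254252172397
```

View pics/c2.png

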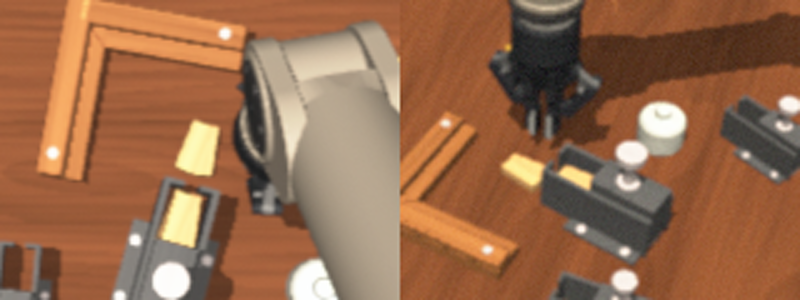

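```bash
python3 -m pendant '[[0.012,0,0,0.012,0],[0.012,0,0,0.01,0],[0.012,0,0,0,0],[0.012,0.006,0.0007,0,0],[0.012,0.006,0.0007,0,0],[0.012,0.005,0.0005,0,0],[0.012,0.005,0.0005,0,0],[0.012,0.005,0.0005,0,0],[0.012,0.005,0.0005,0,0],[0.012,0.005,0.0005,0,0],[0.012,0.005,0.0005,0,0],[0.012,0,0,0,0]]'
python3 - <<'E'
from h import *
for c in("top","side"):
    im,d=bot.read_camera(c);cv2.imwrite(f"pics/{c}3.png",im)
    for r in bot.pinpoint("wedge_1",c)[:3]: print(c,round(r["score"],2),r["at"],world(c,r["at"],z=.0).round(4))
o=bot.get_obs();print(o["eef_pos"],o["tool_rot"],o["contact_force"])
a=cv2.imread("pics/top3.png")[140:260,250:410];b=cv2.imread("pics/side3.png")[140:260,230:390]
cv2.imwrite("pics/c3.png",cv2.resize(np.hstack([a,b]),None,fx=2.5,fy=2.5,interpolation=cv2.INTER_CUBIC))
E
```

```text
t: 8.35
eef_pos: [0.6165, -0.1187, 0.1758]
tool_rot: [-0.0, 0.717, 0.697, 0.0]
contact_force: [0.3, 0.5, -0.5]
gripper_width: 0.143
grasp_force: 0.0
top 0.72 [321.9, 230.9] [ 0.5384 -0.0944  0.    ]
top 0.68 [320.5, 196.0] [ 0.6219 -0.0906  0.    ]
top 0.23 [317.4, 251.0] [ 0.4907 -0.084   0.    ]
side 0.67 [276.6, 215.1] [ 0.6136 -0.0873  0.    ]
side 0.55 [299.9, 214.6] [ 0.5518 -0.1123  0.    ]
[ 0.61623729 -0.12073291  0.17567047] [ 8.63481038e-05  7.18182288e-01  6.95854993e-01 -1.49731298e-04] [-0.09873865  0.63363244 -1.05979231]
```

View pics/c3.png

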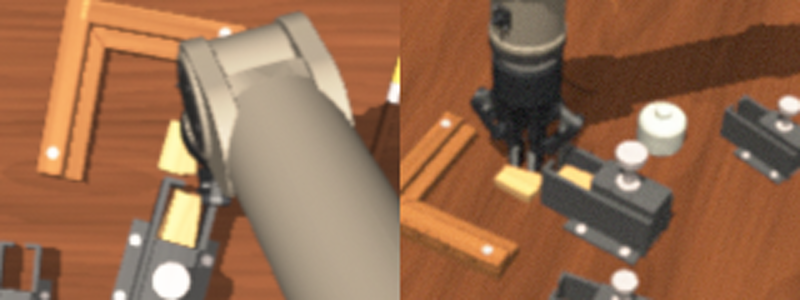

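```bash
python3 -m pendant '[[0.012,0.005,0.0005,0,0],[0.012,0.005,0.0005,0,0],[0.012,0.005,0.0005,0,0],[0.012,0.005,0.0005,0,0],[0.012,0.005,0.0005,0,0],[0.012,0.005,0.0005,0,0],[0.012,0.005,0.0005,0,0],[0.012,0.005,0.0005,0,0],[0.012,0.005,0.0005,0,0],[0.012,0.005,0.0005,0,0],[0.012,0.005,0.0005,0,0],[0.012,0,0,0,0]]'
python3 - <<'E'
from h import *
for c in("top","side"):
    im,d=bot.read_camera(c);cv2.imwrite(f"pics/{c}4.png",im)
    for r in bot.pinpoint("wedge_1",c)[:3]: print(c,round(r["score"],2),r["at"],world(c,r["at"],z=.0).round(4))
o=bot.get_obs();print(o["eef_pos"],o["tool_rot"],o["contact_force"])
a=cv2.imread("pics/top4.png")[140:260,250:410];b=cv2.imread("pics/side4.png")[140:260,230:390]
cv2.imwrite("pics/c4.png",cv2.resize(np.hstack([a,b]),None,fx=2.5,fy=2.5,interpolation=cv2.INTER_CUBIC))
E
```

```text
t: 9.55
eef_pos: [0.6234, -0.0631, 0.1757]
tool_rot: [-0.001, 0.717, 0.697, 0.0]
contact_force: [0.4, 0.0, 0.8]
gripper_width: 0.139
grasp_force: 0.0
top 0.66 [296.5, 194.1] [ 0.6256 -0.0331  0.    ]
top 0.63 [402.1, 187.6] [ 0.6452 -0.2862  0.    ]
top 0.44 [320.5, 229.6] [ 0.5415 -0.0911  0.    ]
side 0.64 [269.3, 227.8] [ 0.616  -0.0354  0.    ]
side 0.45 [323.6, 198.6] [ 0.5059 -0.198  -0.    ]
side 0.44 [301.7, 217.8] [ 0.5432 -0.1023  0.    ]
[ 0.62306099 -0.06473794  0.17537033] [-7.75764483e-04  7.17866276e-01  6.96180585e-01 -1.32936182e-05] [0.31309585 3.53989633 0.51190205]
```

View pics/c4.png

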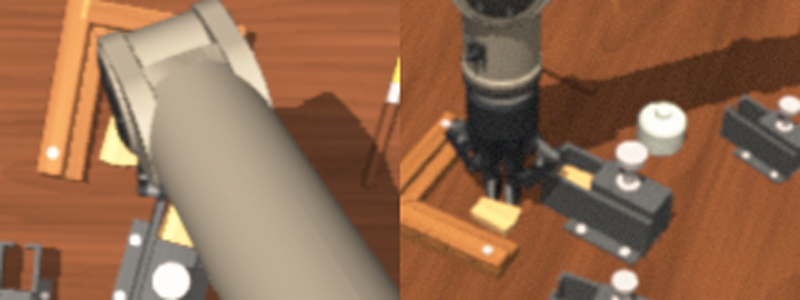

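```bash
python3 -m pendant '[[0.012,0.003,0.0003,0,0],[0.012,0.003,0.0003,0,0],[0.012,0.002,0.0003,0,0],[0.012,0.002,0.0002,0,0],[0.012,0,0,0,0]]'
python3 -m pendant '[[0.012,0.0015,0.0002,0,0],[0.012,0.001,0,0,0]]'
```

```text
t: 10.17
eef_pos: [0.625, -0.055, 0.1757]
tool_rot: [-0.0, 0.718, 0.696, 0.0]
contact_force: [0.4, -0.5, -0.9]
gripper_width: 0.146
grasp_force: 0.0
t: 10.33
eef_pos: [0.6252, -0.0531, 0.1757]
tool_rot: [0.0, 0.718, 0.696, -0.0]
contact_force: [0.5, 0.1, 0.0]
gripper_width: 0.141
grasp_force: 0.0
```

```bash
python3 -m pendant '[[0.012,0.0015,0.0002,0,0],[0.012,0.0015,0,0,0]]'
python3 -m pendant '[[0.012,0.001,0.0002,0,0],[0.012,0.001,0,0,0]]'
python3 -m pendant '[[0.012,0.001,0.0002,0,0],[0.012,0.0005,0,0,0]]'
```

```text
t: 10.5
eef_pos: [0.6255, -0.0501, 0.1757]
tool_rot: [0.0, 0.718, 0.696, -0.0]
contact_force: [0.4, 0.8, -0.0]
gripper_width: 0.141
grasp_force: 0.0
t: 10.67
eef_pos: [0.6258, -0.0481, 0.1757]
tool_rot: [0.0, 0.718, 0.696, -0.0]
contact_force: [0.5, -2.4, -0.0]
gripper_width: 0.136
grasp_force: 1.3
t: 10.83
eef_pos: [0.6263, -0.0476, 0.1758]
tool_rot: [0.001, 0.718, 0.696, -0.0]
contact_force: [1.2, -3.7, 0.7]
gripper_width: 0.139
grasp_force: 2.1
```

```bash
python3 -m pendant '[[0.012,0.001,0,0,0],[0.012,0,0,0,0]]'
python3 -m pendant '[[0.012,-0.005,0,0,0],[0.012,-0.01,0,0,0],[0.012,-0.015,0,0,0],[0.012,0,0,-0.03,0],[0.012,0,0,-0.035,0],[0.012,0,0,-0.035,0],[0.012,0,0,-0.035,0],[0.012,0,0,-0.035,0],[0.012,-0.035,0,0,0],[0.012,-0.035,0,0,0],[0.012,-0.035,0,0,0],[0.012,-0.035,0,0,0]]'
python3 -m pendant '[[0.012,-0.035,0,0,0],[0.012,-0.035,0,0,0],[0.012,-0.035,0,0,0],[0.012,-0.035,0,0,0],[0.012,-0.035,0,0,0],[0.012,0,0,0,0],[0.012,0,0,0,0]]'
python3 - <<'E'
from h import *
for c in("top","side"):
    im,d=bot.read_camera(c);cv2.imwrite(f"pics/{c}5.png",im)
    for r in bot.pinpoint("wedge_1",c)[:3]: 
        w=world(c,r["at"],z=.0);e=w[:2]-[.706,-.0195];print(c,round(r["score"],2),r["at"],w.round(4),"oak",e@[.99,-.139],e@[.139,.99])
a=cv2.imread("pics/top5.png")[140:260,250:410];b=cv2.imread("pics/side5.png")[140:260,230:390]
cv2.imwrite("pics/c5.png",cv2.resize(np.hstack([a,b]),None,fx=2.5,fy=2.5,interpolation=cv2.INTER_CUBIC))
E
```

```text
t: 11.0
eef_pos: [0.6265, -0.0473, 0.1759]
tool_rot: [0.001, 0.719, 0.695, -0.0]
contact_force: [1.3, -6.4, 0.4]
gripper_width: 0.14
grasp_force: 2.8
t: 12.0
eef_pos: [0.6198, -0.2183, 0.346]
tool_rot: [0.0, 0.718, 0.696, -0.0]
contact_force: [-0.1, -0.8, -0.3]
gripper_width: 0.143
grasp_force: 0.0
t: 12.58
eef_pos: [0.6131, -0.3951, 0.3447]
tool_rot: [-0.0, 0.72, 0.694, -0.001]
contact_force: [0.0, 0.5, 0.0]
gripper_width: 0.14
grasp_force: 0.0
top 0.76 [292.7, 192.1] [ 0.6303 -0.024   0.    ] oak -0.07427989079510638 -0.014964219948126117
top 0.63 [323.3, 228.2] [ 0.5449 -0.0977  0.    ] oak -0.1486078144678549 -0.09980836266954682
side 0.64 [302.3, 218.1] [ 0.5413 -0.1018  0.    ] oak -0.15164016190199353 -0.10439785053839845
side 0.48 [265.5, 229.3] [ 0.6239 -0.0267 -0.    ] oak -0.08026499031937724 -0.01849414838137183
side 0.16 [235.5, 224.4] [ 0.709  -0.0143 -0.    ] oak 0.00227582156751397 0.005581827971650153
```

View pics/c5.png

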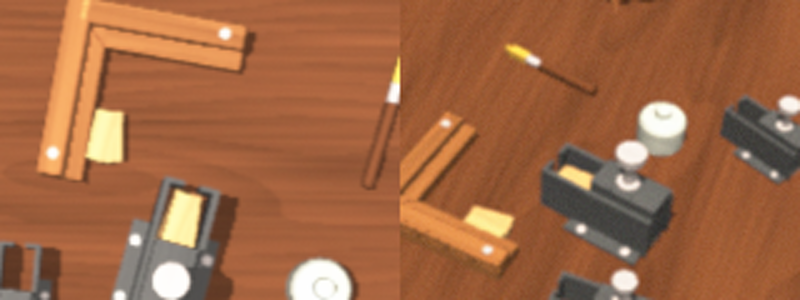

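The wedge lies flat against the leg, at about (106,136) in the crop. The plunger is up, the other wedges are still in the magazine and the hand is clear.

```bash
python3 -c "
from station import bot
print(bot.hand_in())"
```

```text
the job is handed in; nothing more can be done
None
```

I handed in the job at about 12.7 s, with no verdict returned: one wedge was fed and pushed flat against the oak leg beside the outlet, centre about 15–18 mm from its face. The plunger is up, the other three wedges are in the magazine, the weight and glass cutter look unmoved in the last views, the hammer was out of that crop but the arm never went near it, and the hand is clear.

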